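# Locate the brake kit tray and load it tabs-in-line

### The arm

A 6-joint arm with a two-finger parallel gripper is mounted at the origin on the work surface. World frame = base frame: x ahead of the robot, y to its left, z up, the work surface at z = 0. Lengths are in m, angles in rad, forces in N, time in s.
With the tool pointing down it reaches from about 0.3 to 0.75 m from the base axis. Payload 8.5 kg.
Tool frame: the origin (TCP) lies midway between the tips of the shut fingers; the grasp point (between the pads) lies 19 mm behind it; z points along the fingers, y is the line along which they close (so a half turn about z gives the same grasp; the last joint's range is limited). The gripper opens to 85 mm and grips with 20 to 120 N. Pads are 22 mm wide; open, the fingers measure 114 mm over their backs; the gripper's body (76 mm by 85 mm) begins 54 mm behind the grasp point. The pads swing forward as they close: fully open they stand 13 mm farther back than shut.
Start: joints at [0.916, 0.381, 1.297, -0, 1.464, -0.215], TCP at [0.234, 0.498, 0.231] pointing down, gripper open.
Joint ranges: [-3.11, 3.11], [-0.89, 2.33], [0.22, 2.48], [-1.42, 4.56], [0.17, 2.85], [-2.88, 2.88]. Speed limits (rad/s): [2.39, 2.39, 3.14, 3.14, 3.14, 3.14].

### API

Orientations are given as a rotation vector (axis times angle).
In Python, from workcell import state, camera, r, models gives the robot as it stands.
- The arm moves only by the tool send_rows, never from a script. Its argument "moves" is a list of rows, each a list of 3 entries, a list of its own where there are three numbers: the shift along the tool's x, y, z in units of 40 mm (1.0 is 40 mm), then the turn about the tool's z in units of 5 degrees (1.0 is 5 degrees), then the finger opening in mm, from 0 to 85.4. A call has 1 to 12 rows; each row is the pose to reach, as a shift and turn from the pose commanded when the call began, along the tool's axes at that moment; what a row does not reach only later rows make up. A row lasts 1/10 s, in which the tool goes at most 50 mm and 8.59 degrees, less where a joint would pass 70% of its speed; a pose out of reach is approached as far as the arm can. A call with a gripper value outside its range is refused whole. The fingers move at their own pace and stop on an object; "newtons" is the grip in N (left out, the last holds). Time passes only in rows, so rows that repeat a pose let the fingers close. It gives the time, the measured TCP pose, the force, the opening and the grip force at its end, in the units of the state.
- state(): the state, without advancing time (a new reading comes with each control period).
- camera(name): name is "scene" or "top" or "wrist"; returns a dict with "image" (480x640x3 uint8, blue, green, red), "camera_matrix" (3x3 intrinsics, pixels), "cam_to_world" (4x4, takes a point from camera to world coordinates). Camera axes: x right, y up, looking along -z (the intrinsics and any distortion apply to the point x, -y, -z); pixel columns grow to the right and rows downward; lengths in m; the calibration is good to about 2 mm. A picture is of the moment at which its call begins. There is no depth.
- r.hand_in(): hands the job in; it is judged then, once.
Trained networks look in the newest picture that a camera, given by its name, has taken for a name from the list of things; names that differ only in an ending like _2 or _b are one class to them, and where a whole thing is asked for, a point or a joint stands for the part that bears it (a point fixed in the world has none). Each returns a list of dicts, best first, with "score" (0 to 1); they miss things now and then, are a little off and sometimes report something else, mostly with a low value. They report only what shows in the picture. A call takes as long as a camera call. They do not tell look-alikes from the thing itself.
- models.look_for(camera, thing): "box" ([left, top, right, bottom] in pixels, round what is visible of it).
- models.trace(camera, thing): "mask" (480x640 bool, what is visible of it) and "box" ([left, top, right, bottom] in pixels, round what is visible of it).
- models.pinpoint(camera, thing): "at" ([column, row] in pixels: a listed point, or the origin of a listed thing).
The state is a dict: "time_s": time; "qpos": joint angles; "qd": joint speeds; "joint_efforts": joint torques, N m; "tcp_pos": TCP position; "eef_rot": TCP orientation; "force": force on the tool from outside, world axes, zero at the start; "torque": the same for the moment, N m; "grip_width": finger opening in m; "finger_force": force on a finger pad.
Only numpy, scipy, OpenCV 4.12 (cv2) and the standard library are available. Lean on these libraries where they do the work, as an engineer would, in place of code of your own. Each camera call takes 0.05 s, during which the arm holds its last target. There are 200 camera calls.

### The job

With all the punch sections still on the bench, slide the empty tray fully home on the bench, flush against both dowels and the end stop of the locator. Then stand every punch section flat in a compartment of its own, square, with its tab pointing away from the tray's handle (the long bar on its front edge), and lay the offset gauge finger flat along the middle of the tray's narrow raised rest with its nose towards the end stop. Leave the tray home, and leave the copper shim block, the red die cap and the brass pin where they are.

Things in the scene. Friction and masses are not known exactly. Their poses are not given: they have to be found in the camera images.
- locator: Fixed steel locating fixture: an L-shaped base, 10 mm high (from x = 86 and y = 136 mm outwards), with two upright dowels and an end stop. x points to the dowels (away from the robot), y to the end stop (left). Its origin is a bare spot on the bench: the tray is home when the tray's origin and axes coincide with the locator's.
- dowels (a point): Point on the bench midway between the locator's two dowels (16 mm diameter, 30 mm high, axes at locator x = 83, y = -90 and +90 mm).
- endstop (a point): Middle of the foot of the end stop's face, at locator x = 35, y = 132 mm: dark block 20 mm wide, 25 mm high.
- tray: Loose grey sheet metal tray, about 0.55 kg, 150 (x) by 264 (y) mm outside, origin at the centre of its underside. Back face x = +75 mm goes against the dowels, end face y = +132 mm against the end stop. Floor 5 mm thick; end walls and back wall stand 12 mm above the bench. Carries five compartments, a handle and a raised rest.
- compartment (a point): Centre of the middle compartment's floor, tray x = -21, y = 0, z = 5 mm. Five alike stand in a row along y, 52 mm apart (y = -104 to 104), each 70 (x) by 48 (y) mm inside; the 4 mm thick ribs between them stand 5 mm above the floor. A punch section with its tab is 60 mm long, so it is centred with its origin at tray x = -28.
- handle (a point): Top centre of the tray's handle, tray x = -68, y = 0, z = 36 mm: upright bright bar, 10 mm thick (x) and 160 mm long (y), along the tray's front edge; may be pushed or gripped.
- rest (a point): Middle of the flat top of the tray's narrow raised rest, tray x = +48, y = 0, z = 35 mm: bright steel bar 16 mm wide (x), 120 mm long (y).
- gauge: Loose bright steel offset gauge finger, 0.22 kg, 116 mm long, 20 mm high, lying flat. Origin at the middle of its length, underside, on the centreline of the 18 mm wide shank; shank from x = -58 to +25 mm; then a 14 mm wide nose sidestepped 8 mm to +y, reaching x = +58. Its x axis points to the nose; it balances near its origin.
- nose (a point): Tip of the gauge finger's nose, 58 mm along x and 8 mm along y from the gauge origin, at half height.
- shim: Bystander: loose copper shim block 50 x 35 x 20 mm, origin centre of underside. Leave alone.
- diecap: Bystander: loose red plastic die cap, 48 mm across, 24 mm high, origin centre of underside. Leave alone.
- pin: Bystander: loose brass alignment pin standing on its 32 mm collar, 47 mm high, origin centre of underside. Leave alone.
- punch1: Loose black steel punch section (may be absent), about 0.32 kg, block 46 (x) by 28 (y) by 34 (z) mm standing on the bench, with a low tab 14 mm long, 12 mm wide, 12 mm high sticking out of the foot of its +x end. Origin at the centre of the block's underside (the tab not counted); x points to the tab, z up.
- tab1 (a point): Outer end of the tab of punch1: 37 mm along x from its origin, 6 mm above its underside.
- punch2: Loose black steel punch section (may be absent), about 0.32 kg, block 46 (x) by 28 (y) by 34 (z) mm standing on the bench, with a low tab 14 mm long, 12 mm wide, 12 mm high sticking out of the foot of its +x end. Origin at the centre of the block's underside (the tab not counted); x points to the tab, z up.
- tab2 (a point): Outer end of the tab of punch2: 37 mm along x from its origin, 6 mm above its underside.
- punch3: Loose black steel punch section (may be absent), about 0.32 kg, block 46 (x) by 28 (y) by 34 (z) mm standing on the bench, with a low tab 14 mm long, 12 mm wide, 12 mm high sticking out of the foot of its +x end. Origin at the centre of the block's underside (the tab not counted); x points to the tab, z up.
- tab3 (a point): Outer end of the tab of punch3: 37 mm along x from its origin, 6 mm above its underside.
- punch4: Loose black steel punch section (may be absent), about 0.32 kg, block 46 (x) by 28 (y) by 34 (z) mm standing on the bench, with a low tab 14 mm long, 12 mm wide, 12 mm high sticking out of the foot of its +x end. Origin at the centre of the block's underside (the tab not counted); x points to the tab, z up.
- tab4 (a point): Outer end of the tab of punch4: 37 mm along x from its origin, 6 mm above its underside.
- punch5: Loose black steel punch section (may be absent), about 0.32 kg, block 46 (x) by 28 (y) by 34 (z) mm standing on the bench, with a low tab 14 mm long, 12 mm wide, 12 mm high sticking out of the foot of its +x end. Origin at the centre of the block's underside (the tab not counted); x points to the tab, z up.
- tab5 (a point): Outer end of the tab of punch5: 37 mm along x from its origin, 6 mm above its underside.
There are look-alikes about, which are no part of the job. What is shaped like the punch2 but purple is not meant.

How it is judged:
By the outcome, as a careful person would: the job done as asked, in the order asked, and still so for the second after the job is handed in, with the robot touching nothing.
Of punch1, punch2, punch3, punch4, punch5 only 3 to 5 are there at a start; the rules pass over those that are not, and their reading is None.
At some moment in a run one of punch1, punch2, punch3, punch4, punch5 may be knocked a few centimetres aside while the robot is not near it.
It also fails if it takes over 210 s, if anything falls off the work surface, if the arm or the gripper's body presses on something with over 40 N, if the wrist force passes 120 N, or if a joint passes its speed limit or range.

## Working session

There is one attempt and no reset: what is moved stays moved. The work goes in short steps, Python scripts to look and compute and a tool call to move; the robot and the scene stay as the last step left them, time stands still between calls to the robot, and variables do not carry over. Pictures are saved under pics/ and viewed, at most 14 in all, crops included, and the job is handed in when it is done.

Besides the shell and the picture viewer there is one more tool, called after "Emit:" as name(argument=value, ...) on one line, values as JSON. send_rows: Moves the arm, as the interface text tells. Its arguments: {"type":"object","properties":{"moves":{"type":"array","items":{"type":"array"}},"newtons":{"type":"number"}},"required":["moves"]}

```bash
ls; mkdir -p pics; python3 - <<'E'
from workcell import state,camera,r,models
import cv2,numpy as np
s=state();print(s['time_s'],s['tcp_pos'],s['eef_rot'])
for n in('top','scene'):
    c=camera(n);cv2.imwrite(f'pics/{n}0.png',c['image']);print(n,c['camera_matrix'].tolist() if hasattr(c['camera_matrix'],'tolist') else c['camera_matrix'],np.round(c['cam_to_world'],4).tolist(),[k for k in c])
E
```

```text
pics
0.0 [0.23399835 0.49742898 0.23073798] [-6.85135903e-01 -3.06539624e+00  1.98781353e-03]
top [[534.5566034534535, 0.0, 322.01357148073845], [0.0, 534.5566034534535, 238.17272149841435], [0.0, 0.0, 1.0]] [[0.0116, 0.9865, -0.1633, 0.3021], [-0.9999, 0.0097, -0.0128, -0.0516], [-0.0111, 0.1634, 0.9865, 1.4519], [0.0, 0.0, 0.0, 1.0]] ['image', 'camera_matrix', 'cam_to_world']
scene [[543.1462818908918, 0.0, 310.61921249104967], [0.0, 543.1462818908918, 234.9028838302374], [0.0, 0.0, 1.0]] [[-0.601, -0.6392, 0.4798, 1.0782], [0.7992, -0.4748, 0.3686, 0.3766], [-0.0078, 0.605, 0.7962, 0.9827], [0.0, 0.0, 0.0, 1.0]] ['image', 'camera_matrix', 'cam_to_world']
```

View pics/top0.png

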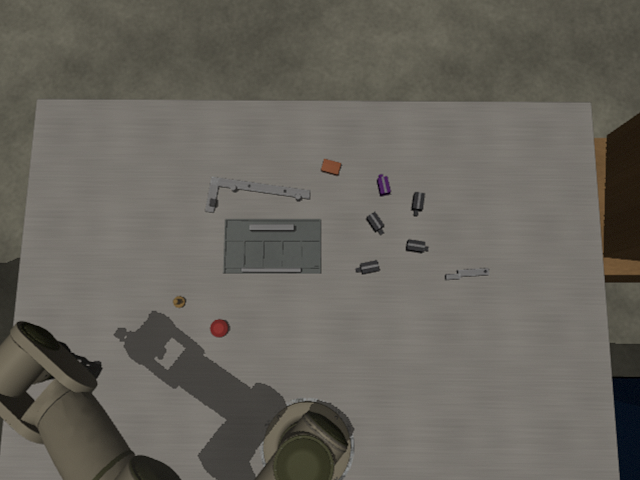

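View pics/scene0.png

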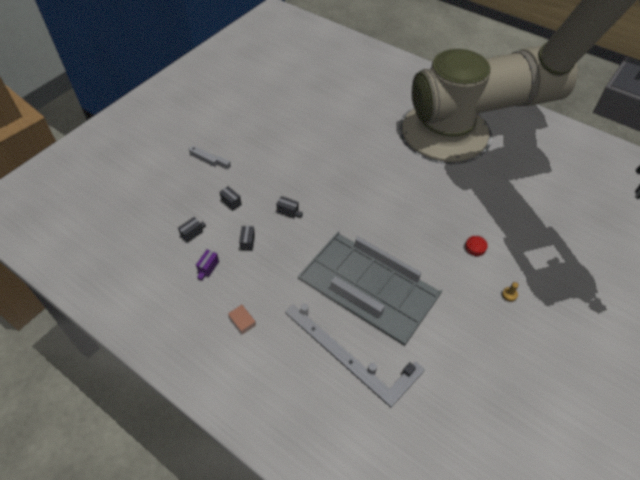

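The top view shows the tray at (272,246), the locator with dowels at about (236,188) and (298,198), and the end stop at (212,203). There are four black punches at (375,222), (418,203), (417,246) and (368,267). A purple look-alike sits at (383,185), and the gauge is at (467,273). Bystanders are the shim (331,167), die cap (220,328) and pin (180,301).

```bash
cat > h.py <<'E'
from workcell import state,camera,r,models
import cv2,numpy as np
from scipy.spatial.transform import Rotation as R
def ray(c,p):
    K=c['camera_matrix'];T=np.array(c['cam_to_world'])
    d=np.array([(p[0]-K[0][2])/K[0][0],-(p[1]-K[1][2])/K[1][1],-1.])
    return T[:3,3],T[:3,:3]@d
def onz(c,p,z):
    o,d=ray(c,p);return o+d*(z-o[2])/d[2]
def proj(c,P):
    K=np.array(c['camera_matrix']);T=np.array(c['cam_to_world'])
    q=(np.atleast_2d(P)-T[:3,3])@T[:3,:3];q=q*[1,-1,-1]
    q=q@K.T;return q[:,:2]/q[:,2:]
def pin(n,c,t,z,k=1,mn=.2):
    return [(round(d['score'],2),np.round(d['at']).astype(int).tolist(),np.round(onz(c,d['at'],z)*1000,1)[:2].tolist()) for d in models.pinpoint(n,t)[:k] if d['score']>mn]
def pose():
    s=state();return np.array(s['tcp_pos']),R.from_rotvec(s['eef_rot']),s
def plan(xyz,yaw=None):
    """xyz in mm; yaw deg = direction of tool y (closing line) in world, mod 180. prints units"""
    p,Q,s=pose();M=Q.as_matrix()
    d=M.T@(np.array(xyz)/1000-p)/.04
    cur=np.degrees(np.arctan2(M[1,1],M[0,1]))
    t=0 if yaw is None else -((yaw-cur+90)%180-90)/5
    print('plan',np.round(d,3).tolist(),'turn',round(t,2),'| cur yaw',round(cur,2),'q6',round(s['qpos'][5],2),'tcp',np.round(p*1000,1).tolist())
E
python3 - <<'E'
from h import *
for n in('top','scene'):
    c=camera(n);print(n)
    for t,z,k in(('tray',0,1),('handle',.036,1),('rest',.035,1),('compartment',.005,1),('locator',0,1),('dowels',0,1),('endstop',0,1),('gauge',0,1),('nose',.01,1),('punch1',0,6),('tab1',.006,6),('shim',0,1),('diecap',0,1),('pin',0,1)):
        print(t,*pin(n,c,t,z,k))
w=camera('wrist');cv2.imwrite('pics/w0.png',w['image']);T=np.array(w['cam_to_world']);p,Q,s=pose()
print('cam in tool',Q.as_matrix().T@(T[:3,3]-p),np.round(Q.as_matrix().T@T[:3,:3],3).tolist(),w['camera_matrix'])
E
```

```text
top
tray (0.86, [272, 244], [523.5, 103.8])
handle (0.72, [272, 268], [455.8, 97.7])
rest (0.9, [272, 227], [565.4, 103.4])
compartment (0.66, [272, 254], [497.5, 104.7])
locator
dowels (0.96, [267, 192], [671.0, 121.4])
endstop (0.87, [216, 203], [639.0, 265.0])
gauge (0.7, [464, 273], [449.5, -418.2])
nose (0.7, [446, 277], [437.5, -368.8])
punch1 (0.77, [381, 184], [696.8, -196.8]) (0.6, [376, 223], [585.3, -180.6]) (0.55, [416, 206], [636.1, -291.8]) (0.48, [418, 248], [518.6, -295.0]) (0.47, [368, 265], [468.7, -158.8])
tab1 (0.79, [430, 249], [515.0, -328.8]) (0.6, [414, 212], [616.0, -287.2]) (0.56, [356, 271], [452.4, -126.6]) (0.51, [380, 232], [559.1, -192.6])
shim (0.71, [326, 168], [743.0, -42.5])
diecap (0.67, [222, 328], [296.8, 234.0])
pin (0.74, [273, 246], [518.5, 101.1])
scene
tray (0.9, [366, 284], [521.4, 95.4])
handle (0.7, [388, 253], [447.9, 100.1])
rest (0.6, [358, 291], [563.9, 101.7])
compartment (0.71, [373, 279], [503.6, 102.0])
locator
dowels (0.97, [337, 342], [667.8, 124.0])
endstop (0.85, [408, 371], [635.7, 266.5])
gauge (0.78, [211, 161], [449.2, -422.1])
nose (0.77, [226, 164], [438.5, -377.4])
punch1 (0.92, [286, 210], [460.6, -169.2]) (0.81, [246, 240], [585.6, -186.2]) (0.79, [209, 268], [690.7, -200.9]) (0.67, [232, 201], [516.6, -291.6]) (0.64, [193, 238], [651.8, -288.1])
tab1 (0.93, [250, 231], [562.8, -191.8]) (0.91, [203, 225], [613.8, -291.5]) (0.82, [222, 192], [512.8, -324.7]) (0.77, [196, 277], [725.2, -203.6]) (0.75, [301, 217], [460.5, -125.1])
shim (0.77, [242, 321], [744.7, -57.3])
diecap (0.56, [477, 248], [295.3, 240.3])
pin (0.57, [511, 295], [361.7, 352.2])
cam in tool [ 0.08517944  0.00047233 -0.14158806] [[-0.0, 0.945, 0.327], [1.0, -0.0, 0.001], [0.001, 0.327, -0.945]] [[396.48385923   0.         324.73911142]
 [  0.         396.48385923 237.46884338]
 [  0.           0.           1.        ]]
```

```bash
python3 -c "
from h import *
plan((560,120,250),0)
plan((560,120,250),90)"
```

```text
plan [-11.391, -5.074, -0.467] turn 12.96 | cur yaw 64.8 q6 -0.22 tcp [234.1, 497.6, 231.3]
plan [-11.391, -5.074, -0.467] turn -5.04 | cur yaw 64.8 q6 -0.22 tcp [234.1, 497.6, 231.3]
```

View pics/w0.png

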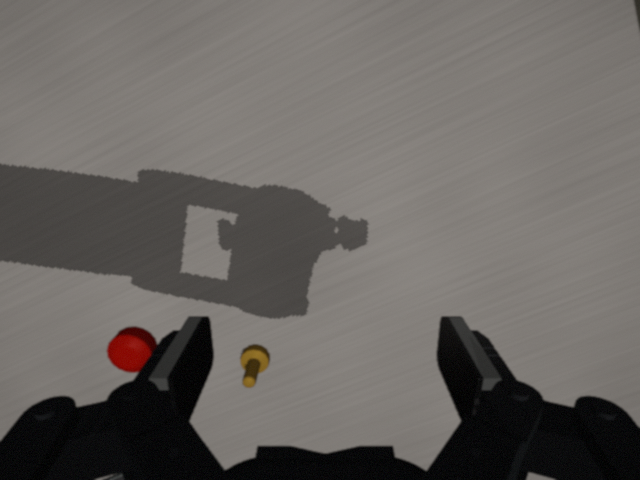

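The wrist view looks towards tool +x, with the pin at (252,365) and the die cap at (132,348). Now I'll move to view the tray and locator.

```bash
python3 -c "
from h import *
plan((570,20,250),0)"
```

```text
plan [-12.682, -7.23, -0.467] turn 12.96 | cur yaw 64.8 q6 -0.22 tcp [234.1, 497.6, 231.3]
```

Emit:
send_rows(moves=[[[-12.68,-7.23,-0.47],12.96,85],[[-12.68,-7.23,-0.47],12.96,85],[[-12.68,-7.23,-0.47],12.96,85],[[-12.68,-7.23,-0.47],12.96,85],[[-12.68,-7.23,-0.47],12.96,85],[[-12.68,-7.23,-0.47],12.96,85],[[-12.68,-7.23,-0.47],12.96,85],[[-12.68,-7.23,-0.47],12.96,85],[[-12.68,-7.23,-0.47],12.96,85],[[-12.68,-7.23,-0.47],12.96,85],[[-12.68,-7.23,-0.47],12.96,85],[[-12.68,-7.23,-0.47],12.96,85]])

```text
time_s: 2.85
tcp_pos: [0.5713, 0.0171, 0.25]
eef_rot: [2.223, 2.219, -0.0]
force: [-0.4, 1.4, 0.0]
grip_width: 0.0847
finger_force: 0.0
```

```bash
python3 - <<'E'
from h import *
c=camera('wrist');cv2.imwrite('pics/w1.png',c['image'])
for t,z in(('tray',0),('handle',.036),('rest',.035),('compartment',.005),('dowels',0),('endstop',0)): print(t,*pin('wrist',c,t,z))
plan((0,0,0),0)
E
```

```text
tray (0.59, [275, 101], [524.2, 100.9])
handle (0.97, [187, 101], [454.2, 101.7])
rest (0.82, [324, 97], [569.9, 104.4])
compartment (0.8, [247, 103], [499.1, 99.9])
dowels (0.55, [433, 73], [670.2, 125.1])
endstop (0.49, [247, 99], [498.2, 103.2])
plan [-0.509, -14.237, 6.258] turn 0.02 | cur yaw 0.08 q6 -0.17 tcp [569.4, 21.1, 250.4]
```

View pics/w1.png

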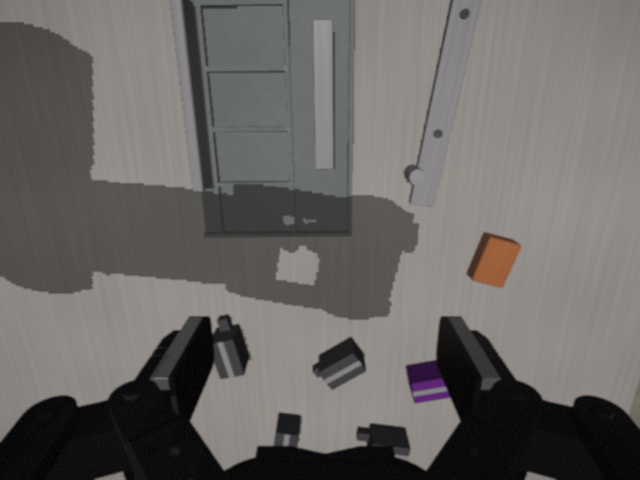

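The wrist picture shows the tray's right part (x 180-352 px), one dowel at (416,176) and the shim at (494,260). I need to move left to see the whole locator.

Emit:
send_rows(moves=[[[2.7,0.25,-0.5],0,85],[[2.7,0.25,-0.5],0,85],[[2.7,0.25,-0.5],0,85],[[2.7,0.25,-0.5],0,85],[[2.7,0.25,-0.5],0,85],[[2.7,0.25,-0.5],0,85]])

```text
time_s: 3.8
tcp_pos: [0.5798, 0.127, 0.2699]
eef_rot: [-2.223, -2.22, 0.001]
force: [0.2, -0.3, 0.1]
grip_width: 0.0853
finger_force: 0.0
```

```bash
python3 - <<'E'
from h import *
c=camera('wrist');cv2.imwrite('pics/w2.png',c['image'])
for t,z in(('tray',0),('handle',.036),('rest',.035),('compartment',.005),('dowels',0),('endstop',0)): print(t,*pin('wrist',c,t,z))
plan((456,102,120),0)
plan((456,102,14),0)
E
```

```text
tray (0.87, [272, 206], [522.6, 104.8])
handle (0.97, [199, 215], [455.0, 105.2])
rest (0.63, [313, 214], [567.3, 105.6])
compartment (0.64, [252, 208], [501.9, 103.4])
dowels (0.78, [409, 187], [667.7, 125.3])
endstop (0.85, [385, 44], [635.7, 261.5])
plan [-0.643, -3.1, 3.753] turn -0.01 | cur yaw -0.03 q6 0.02 tcp [580.0, 127.6, 270.1]
plan [-0.643, -3.099, 6.403] turn -0.01 | cur yaw -0.03 q6 0.02 tcp [580.0, 127.6, 270.1]
```

View pics/w2.png

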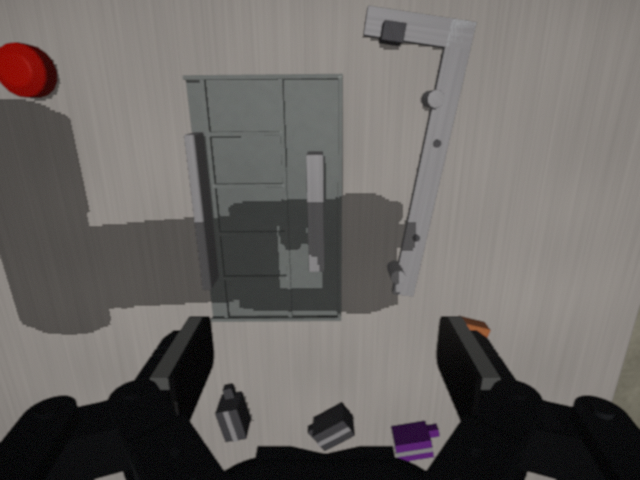

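```bash
python3 - <<'E'
from h import *
c=camera('wrist')
P=lambda p,z:np.round(onz(c,p,z)*1000,1)[:2]
a,b,e=P((443,47),.01),P((399,292),.01),P((365,36),.01)
for s in(a,b,e):print(s)
d=a-b;print('yaw from base edge',np.degrees(np.arctan2(-d[0],d[1])),'from end',np.degrees(np.arctan2(*( (a-e)[::-1]))))
print('dowel',[P(q,.03) for q in((432,98),(393,268))], 'endstop top corners',[P(q,.025) for q in((381,20),(405,22),(405,42),(381,42))])
for th in(-7,-8,-9):
  R2=np.array([[np.cos(np.radians(th)),-np.sin(np.radians(th))],[np.sin(np.radians(th)),np.cos(np.radians(th))]])
  o=a-R2@[86,136]; print(th,o,[np.round(proj(c,np.r_[(o+R2@q)/1000,z])[0]) for q,z in(((86,136),.01),((83,90),.03),((83,-90),.03),((83,90),.0),((83,-90),.0),((35,132),.025),((86,-105),.01))])
print('tray corners top z12',[P(q,.012) for q in((184,76),(342,76),(341,320),(213,319))])
E
```

```text
[688.  258.5]
[662.7   8.2]
[616.1 267.6]
yaw from base edge -5.77177992145624 from end -7.2132692340308635
dowel [array([676.7, 214.2]), array([650.6,  46.3])] endstop top corners [array([628.2, 278.1]), array([649.1, 276.5]), array([650.1, 260.8]), array([628.9, 260.8])]
-7 [586.06680026 133.99448691] [array([443.,  47.]), array([435.,  99.]), array([399., 278.]), array([427.,  99.]), array([394., 267.]), array([390.,  42.]), array([396., 283.])]
-8 [583.90940436 135.79242933] [array([443.,  47.]), array([434.,  99.]), array([395., 278.]), array([426.,  99.]), array([391., 266.]), array([390.,  41.]), array([392., 283.])]
-9 [581.78371546 137.62774967] [array([443.,  47.]), array([433.,  99.]), array([392., 277.]), array([425.,  99.]), array([387., 266.]), array([390.,  40.]), array([389., 282.])]
tray corners top z12 [array([447.7, 233.9]), array([595.5, 233.7]), array([597.8, -26.6]), array([450.6, -25.2])]
```

The picture shows the whole locator: its base corner at (443,47), the end stop at (392,33), and the dowels at (432,98) and (394,268). The tray corners are at (184,76), (342,76), (341,320) and (213,319). That puts home at about (586,134) mm with yaw -7°, and the tray at (523,104) with yaw about 0.5°. Next I'll grip the handle.

Emit:
send_rows(moves=[[[-0.6,-3.12,3.75],0,85],[[-0.6,-3.12,3.75],0,85],[[-0.6,-3.12,3.75],0,85],[[-0.6,-3.12,3.75],0,85],[[-0.6,-3.12,6.33],0,85],[[-0.6,-3.12,6.33],0,85],[[-0.6,-3.12,6.33],0,85],[[-0.6,-3.12,6.33],0,0],[[-0.6,-3.12,6.33],0,0],[[-0.6,-3.12,6.33],0,0],[[-0.6,-3.12,6.33],0,0],[[-0.6,-3.12,6.33],0,0]], newtons=40)

```text
time_s: 5.4
tcp_pos: [0.4554, 0.1041, 0.0178]
eef_rot: [2.221, 2.221, 0.001]
force: [-13.1, 1.9, 9.6]
grip_width: 0.0118
finger_force: 6.3
```

Emit:
send_rows(moves=[[[0,0,0],0,0],[[0,0,0],0,0],[[0,0,0],0,0]])

```text
time_s: 5.7
tcp_pos: [0.4554, 0.1041, 0.0179]
eef_rot: [2.22, 2.221, 0.001]
force: [-1.6, 0.2, 9.2]
grip_width: 0.0092
finger_force: 40.9
```

```bash
python3 - <<'E'
from h import *
def tgt(dx,dy,th=-7):
    t=np.radians(th);R2=np.array([[np.cos(t),-np.sin(t)],[np.sin(t),np.cos(t)]])
    q=np.array([586,134])+R2@[-68+dx,dy];plan((*q,17),th)
tgt(-10,-10);tgt(0,0)
camera('wrist')
print(state()['force'],state()['grip_width'],state()['finger_force'])
E
```

```text
plan [0.737, 1.298, 0.023] turn 1.41 | cur yaw 0.04 q6 -0.03 tcp [455.4, 104.1, 17.9]
plan [0.955, 1.577, 0.024] turn 1.41 | cur yaw 0.04 q6 -0.03 tcp [455.4, 104.1, 17.9]
[-1.6989818  -1.13243596  7.53702218] 0.009031818155793847 40.87543308734894
```

Emit:
send_rows(moves=[[[0,0,-0.02],0,0],[[0.2,0.3,-0.02],0.35,0],[[0.4,0.6,-0.02],0.7,0],[[0.6,0.9,-0.02],1.1,0],[[0.74,1.2,-0.02],1.4,0],[[0.74,1.3,-0.02],1.4,0],[[0.74,1.3,-0.02],1.4,0],[[0.74,1.3,-0.02],1.4,0]])

```text
time_s: 6.55
tcp_pos: [0.5074, 0.1336, 0.0179]
eef_rot: [2.352, 2.082, 0.002]
force: [0.5, 1.7, 1.5]
grip_width: 0.0092
finger_force: 39.9
```

```bash
python3 - <<'E'
from h import *
c=camera('wrist');cv2.imwrite('pics/w3.png',c['image'])
print(state()['force'],state()['tcp_pos'])
c2=camera('top')
for n,cc in(('wrist',c),('top',c2)):
  for t,z in(('handle',.036),('rest',.035),('dowels',0),('endstop',0)): print(n,t,*pin(n,cc,t,z))
E
```

```text
[1.55026439 2.12916901 0.56091324] [0.50739641 0.13355021 0.01792071]
wrist handle (0.67, [325, 348], [506.6, 133.1])
wrist rest (0.69, [635, 346], [619.9, 119.3])
wrist dowels (0.62, [637, 345], [649.5, 92.0])
wrist endstop
top handle
top rest (0.73, [264, 236], [542.4, 123.3])
top dowels (0.95, [268, 195], [662.7, 120.4])
top endstop (0.85, [216, 205], [633.3, 262.8])
```

View pics/w3.png

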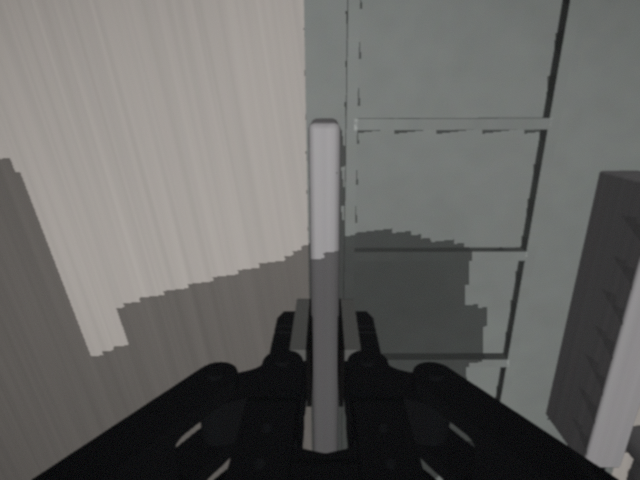

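The handle is gripped square and centred in the pads (tip at (325,120)). Next I'll push against the dowels in small steps.

Emit:
send_rows(moves=[[[0,0.1,0],0,0],[[0,0.2,0],0,0],[[0,0.24,0],0,0],[[0,0.26,0],0,0],[[0,0.26,0],0,0]])

```text
time_s: 7.55
tcp_pos: [0.5155, 0.1324, 0.0179]
eef_rot: [-2.351, -2.08, 0.005]
force: [-6.5, 1.2, 10.6]
grip_width: 0.0091
finger_force: 41.4
```

```bash
python3 - <<'E'
from h import *
c=camera('wrist');t=onz(c,(325,120),.036);print('handle end',t, 'force',state()['force'],state()['tcp_pos'])
E
```

```text
handle end [0.52468052 0.21122098 0.036     ] force [-7.30173441  0.11908994 10.08248124] [0.51551651 0.13240073 0.01785588]
```

Emit:
send_rows(moves=[[[0.05,-0.03,0],0,0],[[0.1,-0.03,0],0,0],[[0.15,-0.03,0],0,0],[[0.2,-0.03,0],0,0],[[0.23,-0.03,0],0,0],[[0.23,-0.03,0],0,0],[[0.23,-0.03,0],0,0]])

```text
time_s: 8.3
tcp_pos: [0.5172, 0.141, 0.0179]
eef_rot: [2.353, 2.081, -0.002]
force: [-0.6, -2.3, 4.7]
grip_width: 0.0094
finger_force: 40.6
```

Emit:
send_rows(moves=[[[0.05,0,0],0,0],[[0.08,0,0],0,0],[[0.1,0,0],0,0],[[0.1,0,0],0,0]])

```text
time_s: 8.7
tcp_pos: [0.5177, 0.1448, 0.0179]
eef_rot: [2.353, 2.081, -0.002]
force: [0.2, -4.5, 5.7]
grip_width: 0.0093
finger_force: 40.7
```

Emit:
send_rows(moves=[[[0.03,0,0],0,0],[[0.06,0,0],0,0],[[0.08,0,0],0,0],[[0.08,0,0],0,0]])

```text
time_s: 9.1
tcp_pos: [0.517, 0.1462, 0.0179]
eef_rot: [2.353, 2.08, -0.009]
force: [-5.8, -16.7, 9.7]
grip_width: 0.0089
finger_force: 41.7
```

```bash
python3 - <<'E'
from h import *
c=camera('wrist');cv2.imwrite('pics/w4.png',c['image'])
print('force',state()['force'],state()['torque'],state()['tcp_pos'])
E
```

```text
force [ -5.0507262  -15.18579379  10.05727916] [-2.46408565  0.73105324 -0.48214688] [0.51700795 0.14626438 0.01788862]
```

View pics/w4.png

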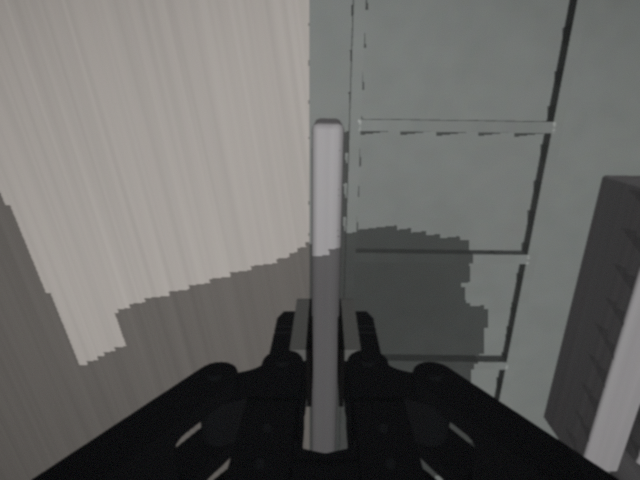

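The end stop is reached: the force is 15 N in y and the handle is still seated. Now I'll press x to align the tray on both dowels.

Emit:
send_rows(moves=[[[-0.03,0.05,0],0,0],[[-0.03,0.09,0],0,0],[[-0.03,0.12,0],0,0],[[-0.03,0.12,0],0,0]])

```text
time_s: 9.55
tcp_pos: [0.5185, 0.1458, 0.0179]
eef_rot: [-2.349, -2.078, 0.015]
force: [-17.3, -7.6, 20.0]
grip_width: 0.0089
finger_force: 43.2
```

Emit:
send_rows(moves=[[[0,-0.06,0],0,0],[[0,-0.06,0],0,30],[[0,-0.06,0],0,30],[[0,-0.06,0],0,30],[[0,-0.06,-1],0,30],[[0,-0.06,-2],0,30],[[0,1.2,-5.5],0,85],[[0,1.2,-5.5],0,85],[[0,1.2,-5.5],0,85],[[0,1.2,-5.5],0,85],[[0,1.2,-5.5],0,85]])

```text
time_s: 10.65
tcp_pos: [0.5706, 0.1412, 0.2377]
eef_rot: [2.353, 2.082, 0.001]
force: [-1.4, 0.6, -0.7]
grip_width: 0.085
finger_force: 0.0
```

```bash
python3 - <<'E'
from h import *
c=camera('wrist');cv2.imwrite('pics/w5.png',c['image'])
print('force',state()['force'],state()['torque'],state()['tcp_pos'])
for t,z in(('tray',0),('handle',.036),('rest',.035),('compartment',.005),('dowels',0),('endstop',0)): print(t,*pin('wrist',c,t,z))
E
```

```text
force [ 0.15568683 -0.29706599 -0.10384213] [-0.00336685  0.00961558 -0.04669142] [0.5699108  0.14119891 0.23644473]
tray (0.87, [342, 196], [586.2, 135.8])
handle (0.57, [268, 206], [519.0, 143.1])
rest (0.84, [396, 206], [632.6, 128.9])
compartment (0.69, [320, 196], [565.1, 139.4])
dowels
endstop (0.95, [382, 48], [635.4, 261.9])
```

View pics/w5.png

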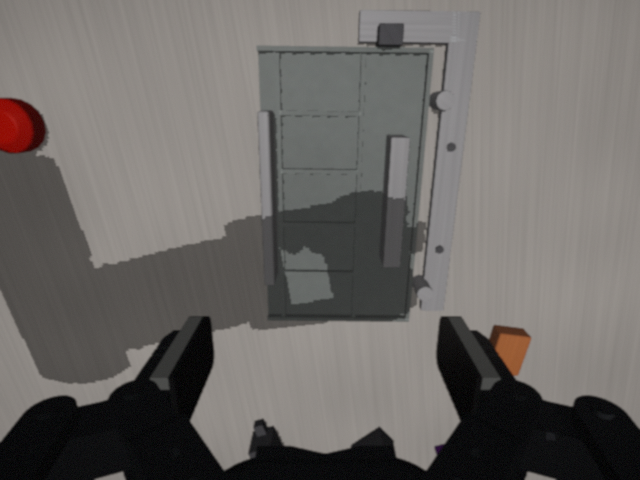

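The tray now sits in the locator: back edge from (431,50) to (407,320), dowels at (441,100) and (424,288), end stop at (390,35). I'll zoom in to check for gaps.

```bash
python3 - <<'E'
from h import *
im=cv2.imread('pics/w5.png')
a=cv2.resize(im[20:130,350:470],None,fx=5,fy=5,interpolation=cv2.INTER_CUBIC)[:, :400]
a=cv2.resize(im[20:125,380:460],(400,525),interpolation=cv2.INTER_CUBIC);b=cv2.resize(im[230:335,370:450],(400,525),interpolation=cv2.INTER_CUBIC)
cv2.imwrite('pics/z5.png',cv2.convertScaleAbs(np.hstack([a,b]),alpha=1.5))
E
```

```text
(no output)
```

View pics/z5.png

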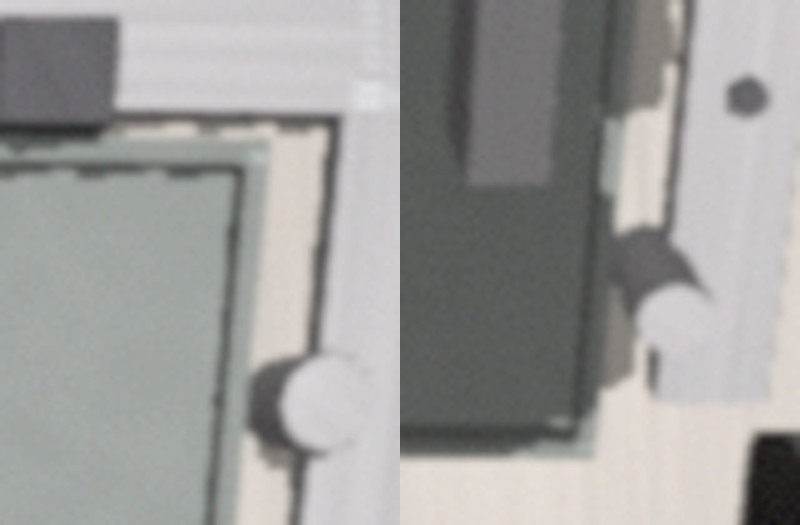

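```bash
python3 - <<'E'
from h import *
t=np.radians(-7);R2=np.array([[np.cos(t),-np.sin(t)],[np.sin(t),np.cos(t)]])
for x,z in((-105,120),(-105,20),(-92,20)): plan((*(np.array([586,135])+R2@[x,0]),z),-7)
E
```

```text
plan [-0.104, -2.209, 2.927] turn 0.0 | cur yaw -6.99 q6 0.16 tcp [570.2, 141.2, 236.9]
plan [-0.104, -2.205, 5.427] turn 0.0 | cur yaw -6.99 q6 0.16 tcp [570.2, 141.2, 236.9]
plan [-0.104, -1.88, 5.427] turn 0.0 | cur yaw -6.99 q6 0.16 tcp [570.2, 141.2, 236.9]
```

Emit:
send_rows(moves=[[[-0.1,-2.3,2.0],0,0],[[-0.1,-2.3,2.9],0,0],[[-0.1,-2.3,2.9],0,0],[[-0.1,-2.3,5.42],0,0],[[-0.1,-2.3,5.42],0,0],[[-0.1,-2.3,5.42],0,0],[[-0.1,-2.3,5.42],0,0],[[-0.1,-2.2,5.42],0,0],[[-0.1,-2.1,5.42],0,0],[[-0.1,-2.05,5.42],0,0],[[-0.1,-2.0,5.42],0,0],[[-0.1,-1.98,5.42],0,0]])

```text
time_s: 12.2
tcp_pos: [0.4918, 0.1468, 0.0214]
eef_rot: [2.353, 2.081, 0.001]
force: [0.7, 0.5, 0.5]
grip_width: 0.0001
finger_force: 0.0
```

Emit:
send_rows(moves=[[[0,0.06,0],0,0],[[0,0.12,0],0,0],[[0,0.16,0],0,0],[[0,0.2,0],0,0],[[0,0.22,0],0,0],[[0,0.22,0],0,0]])

```text
time_s: 12.8
tcp_pos: [0.4997, 0.1458, 0.0208]
eef_rot: [-2.352, -2.081, 0.001]
force: [-1.7, -0.0, 1.2]
grip_width: -0.0003
finger_force: 1.2
```

Emit:
send_rows(moves=[[[0,0.03,0],0,0],[[0,0.06,0],0,0],[[0,0.09,0],0,0],[[0,0.12,0],0,0],[[0,0.12,0],0,0]])

```text
time_s: 13.3
tcp_pos: [0.5012, 0.1457, 0.0207]
eef_rot: [-2.348, -2.078, 0.01]
force: [-16.1, 2.6, 11.6]
grip_width: -0.0001
finger_force: 8.5
```

```bash
python3 - <<'E'
from h import *
plan((485,147.5,20)); plan((485,147.5,150)); plan((545,-220,250),0)
E
```

```text
plan [-0.004, -0.406, 0.021] turn 0 | cur yaw -6.97 q6 0.18 tcp [501.2, 145.7, 20.7]
plan [-0.006, -0.434, -3.229] turn 0 | cur yaw -6.97 q6 0.18 tcp [501.2, 145.7, 20.7]
plan [-8.946, 2.148, -5.744] turn -1.39 | cur yaw -6.97 q6 0.18 tcp [501.2, 145.7, 20.7]
```

Emit:
send_rows(moves=[[[0,-0.45,0],0,0],[[0,-0.45,-1.2],0,0],[[0,-0.45,-2.4],0,85],[[0,-0.45,-3.3],0,85],[[-8.95,2.15,-5.74],-1.4,85],[[-8.95,2.15,-5.74],-1.4,85],[[-8.95,2.15,-5.74],-1.4,85],[[-8.95,2.15,-5.74],-1.4,85],[[-8.95,2.15,-5.74],-1.4,85],[[-8.95,2.15,-5.74],-1.4,85],[[-8.95,2.15,-5.74],-1.4,85],[[-8.95,2.15,-5.74],-1.4,85]])

```text
time_s: 14.5
tcp_pos: [0.547, -0.2241, 0.2514]
eef_rot: [2.222, 2.218, 0.0]
force: [0.4, 0.2, -0.3]
grip_width: 0.0851
finger_force: 0.0
```

Emit:
send_rows(moves=[[[-1.5,0,0],0,85],[[-1.5,0,0],0,85],[[-1.5,0,0],0,85]])

```text
time_s: 14.8
tcp_pos: [0.5465, -0.2823, 0.2499]
eef_rot: [-2.224, -2.218, 0.0]
force: [-0.5, 0.9, -0.1]
grip_width: 0.0853
finger_force: 0.0
```

```bash
cat >> h.py <<'E'
def punches(n='wrist',c=None):
    """fit black punches from traces of the top face (z=34mm) via network pinpoints"""
    c=c or camera(n)
    O=[(d['score'],onz(c,d['at'],0)[:2]*1000,d['at']) for d in models.pinpoint(n,'punch1') if d['score']>.25]
    Tb=[(d['score'],onz(c,d['at'],.006)[:2]*1000) for d in models.pinpoint(n,'tab1') if d['score']>.2]
    for s,o,a in O:
        b=[t for _,t in Tb if 20<np.linalg.norm(t-o)<55]
        yaw=[round(float(np.degrees(np.arctan2(*(t-o)[::-1]))),1) for t in b]
        print('punch',round(s,2),np.round(a).astype(int).tolist(),np.round(o,1).tolist(),yaw,[round(float(np.linalg.norm(t-o)),1) for t in b])
    return c
E
python3 - <<'E'
from h import *
c=punches();cv2.imwrite('pics/w6.png',c['image'])
print(*pin('wrist',c,'gauge',0),*pin('wrist',c,'nose',.01));plan((0,0,0),0)
E
```

```text
punch 0.9 [477, 104] [688.6, -201.7] [11.8] [38.6]
punch 0.88 [370, 76] [587.1, -176.7] [-148.7] [36.1]
punch 0.73 [303, 188] [524.1, -280.8] [-94.7] [41.7]
punch 0.69 [238, 57] [468.1, -160.5] [110.2] [36.1]
punch 0.66 [423, 202] [645.0, -295.5] [173.5] [36.6]
(0.91, [242, 314], [452.6, -423.7]) (0.75, [228, 270], [443.7, -365.7])
plan [7.005, -13.664, 6.266] turn 0.02 | cur yaw 0.1 q6 -0.67 tcp [547.0, -279.2, 250.9]
```

View pics/w6.png

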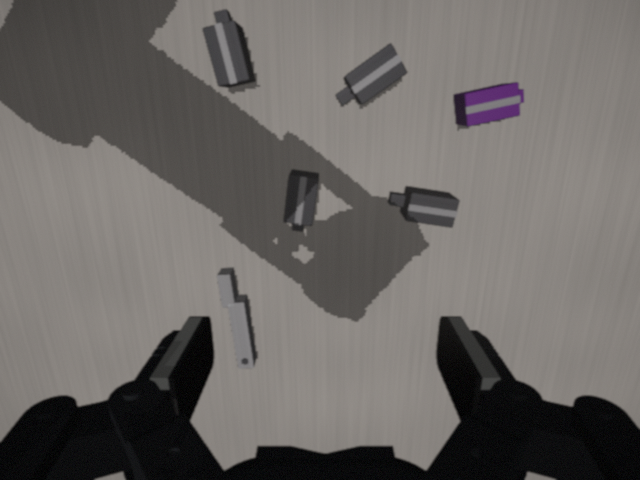

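The picture shows black punches at (230,52), (374,75), (302,200) and (428,206), the purple look-alike at (490,104) and the gauge at (238,315) with its nose up at (228,270). The choice for each job is:

| Role | Chosen | Rejected |
|---|---|---|
| Punches | the four black ones | purple at (490,104) |
| Gauge | (238,315), the only one | none |

This near view also serves as the close check. Next I'll refine the poses by silhouette fit.

```bash
cat >> h.py <<'E'
from scipy.optimize import minimize
def sil(c,x,y,th,kind='punch',z0=0):
    t=np.radians(th);Rz=np.array([[np.cos(t),-np.sin(t)],[np.sin(t),np.cos(t)]])
    box=dict(punch=[(-23,23,-14,14,0,34),(23,37,-6,6,0,12)],gauge=[(-58,25,-9,9,0,20),(25,58,1,15,0,20)])[kind]
    m=np.zeros((960,1280),np.uint8)
    for a,b,e,f,g,h in box:
        P=np.array([[*(Rz@[u,v]+[x,y]),w+z0] for u in(a,b) for v in(e,f) for w in(g,h)])/1000
        q=(proj(c,P)*2*16).astype(np.int32);cv2.fillConvexPoly(m,cv2.convexHull(q),255,cv2.LINE_AA,4)
    return cv2.resize(m,(640,480),interpolation=cv2.INTER_AREA)/255.
def fit(c,mask,x,y,th,kind='punch',z0=0):
    M=mask.astype(float)
    f=lambda v:-np.minimum(S:=sil(c,*v,kind,z0),M).sum()/np.maximum(S,M).sum()
    s0=np.array([x,y,th],float)
    r_=minimize(f,s0,method='Nelder-Mead',options=dict(initial_simplex=np.array([s0,s0+[6,0,0],s0+[0,6,0],s0+[0,0,10]]),maxiter=80,xatol=.2,fatol=1e-4))
    return np.round(r_.x,1),round(-r_.fun,3)
E
python3 - <<'E'
from h import *
c=camera('wrist')
ms=models.trace('wrist','punch1')
for n,x,y,t in(('A',587,-177,-149),('B',645,-295,173),('C',524,-284,-95),('D',468,-160,110)):
    S=sil(c,x,y,t);m=max(ms,key=lambda d:(d['mask']*S).sum());print(n,round(m['score'],2),*fit(c,m['mask'],x,y,t))
g=models.trace('wrist','gauge')[0];print('G',*fit(c,g['mask'],452,-423,100,'gauge'))
plan((587,-177,120),-59)
E
```

```text
A 0.96 [ 588.5 -177.1 -145.9] 0.946
B 0.91 [ 646.2 -295.   171.3] 0.95
C 0.65 [ 522.9 -285.5  -98.3] 0.95
D 0.96 [ 468. -160.  110.] 0.0
G [ 452.5 -424.9   94.2] 0.898
plan [2.568, 1.006, 3.269] turn 11.81 | cur yaw 0.07 q6 -0.67 tcp [546.9, -279.7, 250.8]
```

```bash
cat >> h.py <<'E'
def home(x,y,o=(586,135),th=-7):
    t=np.radians(th);return np.array(o)+np.array([[np.cos(t),-np.sin(t)],[np.sin(t),np.cos(t)]])@[x,y]
E
python3 -c "
from h import *
plan((588.5,-177,110),-56);plan((588.5,-177,8),-56)"
```

```text
plan [2.568, 1.043, 3.519] turn 11.21 | cur yaw 0.07 q6 -0.67 tcp [546.9, -279.7, 250.8]
plan [2.568, 1.043, 6.069] turn 11.21 | cur yaw 0.07 q6 -0.67 tcp [546.9, -279.7, 250.8]
```

Emit:
send_rows(moves=[[[2.57,1.04,2.5],11.2,70],[[2.57,1.04,3.5],11.2,70],[[2.57,1.04,3.5],11.2,70],[[2.57,1.04,3.5],11.2,70],[[2.57,1.04,3.5],11.2,70],[[2.57,1.04,3.5],11.2,70],[[2.57,1.04,3.5],11.2,70],[[2.57,1.04,3.5],11.2,70],[[2.57,1.04,4.7],11.2,70],[[2.57,1.04,6.05],11.2,70],[[2.57,1.04,6.05],11.2,70],[[2.57,1.04,6.05],11.2,70]], newtons=50)

```text
time_s: 16.4
tcp_pos: [0.5884, -0.1777, 0.0088]
eef_rot: [-3.003, -0.92, 0.001]
force: [-0.4, -0.2, 1.1]
grip_width: 0.0698
finger_force: 0.0
```

Emit:
send_rows(moves=[[[0,0,0],0,0],[[0,0,0],0,0],[[0,0,0],0,0],[[0,0,0],0,0],[[0,0,0],0,0],[[0,0,0],0,0]])

```text
time_s: 17.0
tcp_pos: [0.5891, -0.1783, 0.0106]
eef_rot: [3.002, 0.918, 0.004]
force: [-1.5, 0.3, 5.8]
grip_width: 0.027
finger_force: 50.7
```

```bash
python3 -c "
from h import *
print(state()['grip_width'],state()['finger_force'],state()['force'])
q=home(-28,-104);plan((*q,80),83);plan((*q,14),83)"
```

```text
0.027031717299105536 50.73176085948944 [-1.4545729   0.27639388  5.77690732]
plan [2.084, -5.028, -1.747] turn 8.2 | cur yaw -55.98 q6 0.49 tcp [589.1, -178.3, 10.6]
plan [2.082, -5.033, -0.097] turn 8.2 | cur yaw -55.98 q6 0.49 tcp [589.1, -178.3, 10.6]
```

Emit:
send_rows(moves=[[[0,0,-1],0,0],[[0,0,-2.3],0,0],[[2.08,-5.03,-2.3],-27.8,0],[[2.08,-5.03,-2.3],-27.8,0],[[2.08,-5.03,-2.3],-27.8,0],[[2.08,-5.03,-2.3],-27.8,0],[[2.08,-5.03,-2.3],-27.8,0],[[2.08,-5.03,-2.3],-27.8,0],[[2.08,-5.03,-2.3],-27.8,0],[[2.08,-5.03,-2.3],-27.8,0],[[2.08,-5.03,-2.3],-27.8,0],[[2.08,-5.03,-2.3],-27.8,0]])

```text
time_s: 18.2
tcp_pos: [0.5446, 0.0356, 0.101]
eef_rot: [1.563, 2.725, 0.0]
force: [0.6, 0.6, -3.2]
grip_width: 0.0273
finger_force: 50.7
```

Emit:
send_rows(moves=[[[0,0,0],-10,0],[[0,0,0],-10,0],[[0,0,0],-10,0],[[0,0,0],-10,0],[[0,0,0],-10,0],[[0,0,0],-10,0]])

```text
time_s: 18.8
tcp_pos: [0.5446, 0.0355, 0.101]
eef_rot: [0.266, 3.13, -0.0]
force: [-0.7, 0.0, -3.2]
grip_width: 0.027
finger_force: 50.7
```

```bash
python3 -c "
from h import *
print(state()['grip_width'],state()['finger_force'],state()['force'])
q=home(-28,-104);plan((*q,80),83);plan((*q,16),83)"
```

```text
0.026966516093686315 50.73041796684265 [-0.66430737  0.03703615 -3.24844703]
plan [-0.025, -0.004, 0.525] turn -0.54 | cur yaw 80.29 q6 -1.55 tcp [544.6, 35.5, 101.0]
plan [-0.024, -0.004, 2.125] turn -0.54 | cur yaw 80.29 q6 -1.55 tcp [544.6, 35.5, 101.0]
```

Emit:
send_rows(moves=[[[-0.02,0,0.8],-0.54,0],[[-0.02,0,1.6],-0.54,0],[[-0.02,0,2.0],-0.54,0],[[-0.02,0,2.11],-0.54,0],[[-0.02,0,2.11],-0.54,0],[[-0.02,0,2.11],-0.54,0]])

```text
time_s: 19.4
tcp_pos: [0.5461, 0.0353, 0.017]
eef_rot: [0.201, 3.133, -0.0]
force: [1.0, 0.0, -3.2]
grip_width: 0.027
finger_force: 50.8
```

Not touching the floor yet, so I'll lower 1 mm more, release and retreat.

Emit:
send_rows(moves=[[[0,0,0.02],0,0],[[0,0,0.03],0,0],[[0,0,0.03],0,38],[[0,0,0.03],0,38],[[0,0,0.0],0,38],[[0,0,-0.5],0,38],[[0,0,-1.2],0,38],[[0,0,-2.5],0,38],[[0,0,-4],0,85],[[0,0,-4],0,85]])

```text
time_s: 20.4
tcp_pos: [0.5473, 0.0352, 0.1818]
eef_rot: [0.201, 3.126, -0.001]
force: [0.9, 0.1, -0.5]
grip_width: 0.0658
finger_force: 0.0
```

```bash
python3 -c "
from h import *
plan((530,-280,230),0)"
```

```text
plan [-0.59, -7.87, -1.197] turn 16.53 | cur yaw 82.65 q6 -1.59 tcp [547.3, 35.2, 181.8]
```

Emit:
send_rows(moves=[[[-0.59,-7.87,-1.2],16.5,85],[[-0.59,-7.87,-1.2],16.5,85],[[-0.59,-7.87,-1.2],16.5,85],[[-0.59,-7.87,-1.2],16.5,85],[[-0.59,-7.87,-1.2],16.5,85],[[-0.59,-7.87,-1.2],16.5,85],[[-0.59,-7.87,-1.2],16.5,85],[[-0.59,-7.87,-1.2],16.5,85],[[-0.59,-7.87,-1.2],16.5,85],[[-0.59,-7.87,-1.2],16.5,85],[[-0.59,-7.87,-1.2],16.5,85]])

```text
time_s: 21.5
tcp_pos: [0.5286, -0.2799, 0.2242]
eef_rot: [2.219, 2.223, 0.0]
force: [-0.3, 0.1, -0.4]
grip_width: 0.0852
finger_force: 0.0
```

```bash
cat >> h.py <<'E'
def fitall(n='wrist',c=None,z0=0):
    c=c or camera(n);O=models.pinpoint(n,'punch1');Tb=models.pinpoint(n,'tab1');out=[]
    for m in models.trace(n,'punch1'):
        M=m['mask']
        if m['score']<.25: continue
        col=np.median(c['image'][M],0);u=np.argwhere(M)
        p=onz(c,u.mean(0)[::-1],.015+z0/1000)[:2]*1000
        tb=[onz(c,d['at'],.006+z0/1000)[:2]*1000 for d in Tb if d['score']>.15]
        tb=[t for t in tb if np.linalg.norm(t-p)<50]
        # both senses of the long axis are tried
        e=np.cov((np.array([onz(c,q[::-1],.015)[:2] for q in u[::5]])).T);w=np.linalg.eigh(e)[1][:,1];a0=np.degrees(np.arctan2(w[1],w[0]))
        b=max((fit(c,M,*p,a,'punch',z0) for a in(a0,a0+180)),key=lambda v:v[1])
        tt=[round(float(np.degrees(np.arctan2(*(t-b[0][:2])[::-1]))),0) for t in tb]
        out.append(b);print(round(m['score'],2),u.mean(0)[::-1].astype(int),'bgr',col.astype(int),'fit',b,'tabdir',tt)
    return c
E
python3 - <<'E'
from h import *
c=fitall()
plan((0,0,0),0)
E
```

```text
0.74 [243  50] bgr [74 72 73] fit (array([ 464.6, -161.5,  101.8]), np.float64(0.947)) tabdir [103.0]
0.73 [319 207] bgr [67 65 66] fit (array([ 523. , -286. ,  261.8]), np.float64(0.949)) tabdir [-97.0]
0.69 [451 215] bgr [69 68 69] fit (array([ 646.3, -295.2,  170.3]), np.float64(0.937)) tabdir [176.0]
0.69 [520 107] bgr [110  46  91] fit (array([ 689.3, -201.3,    9.6]), np.float64(0.921)) tabdir [9.0]
plan [7.054, -13.185, 5.604] turn 0.05 | cur yaw 0.26 q6 -0.69 tcp [528.7, -279.8, 224.2]
```

```bash
python3 -c "
from h import *
plan((523,-285.8,8),-8)"
```

```text
plan [-0.149, -0.142, 5.405] turn 1.65 | cur yaw 0.26 q6 -0.69 tcp [528.7, -279.8, 224.2]
```

Emit:
send_rows(moves=[[[-0.15,-0.14,1.2],1.65,70],[[-0.15,-0.14,2.4],1.65,70],[[-0.15,-0.14,3.6],1.65,70],[[-0.15,-0.14,4.6],1.65,70],[[-0.15,-0.14,5.4],1.65,70],[[-0.15,-0.14,5.4],1.65,70],[[-0.15,-0.14,5.4],1.65,0],[[-0.15,-0.14,5.4],1.65,0],[[-0.15,-0.14,5.4],1.65,0],[[-0.15,-0.14,5.4],1.65,0],[[-0.15,-0.14,5.4],1.65,0],[[-0.15,-0.14,5.4],1.65,0]])

```text
time_s: 22.9
tcp_pos: [0.5238, -0.2865, 0.0102]
eef_rot: [2.37, 2.057, 0.001]
force: [-0.8, 0.6, 6.1]
grip_width: 0.027
finger_force: 50.7
```

```bash
python3 -c "
from h import *
print(state()['grip_width'],state()['finger_force'],state()['force'])
q=home(-28,-52);plan((*q,100),83)"
```

```text
0.026970555779792262 50.6762820482254 [-0.81307959  0.59947164  6.14945735]
plan [9.335, -0.614, -2.264] turn 17.78 | cur yaw -8.09 q6 -0.56 tcp [523.8, -286.5, 10.2]
```

Emit:
send_rows(moves=[[[0,0,-1.1],0,0],[[0,0,-2.3],0,0],[[9.34,-0.61,-2.3],-18.2,0],[[9.34,-0.61,-2.3],-18.2,0],[[9.34,-0.61,-2.3],-18.2,0],[[9.34,-0.61,-2.3],-18.2,0],[[9.34,-0.61,-2.3],-18.2,0],[[9.34,-0.61,-2.3],-18.2,0],[[9.34,-0.61,-2.3],-18.2,0],[[9.34,-0.61,-2.3],-18.2,0],[[9.34,-0.61,-2.3],-18.2,0],[[9.34,-0.61,-2.3],-18.2,0]])

```text
time_s: 24.1
tcp_pos: [0.5514, 0.0886, 0.1008]
eef_rot: [0.32, 3.124, -0.0]
force: [-0.6, 0.7, -2.8]
grip_width: 0.0271
finger_force: 50.7
```

Emit:
send_rows(moves=[[[0,0,0],-2,0],[[0,0,0],0,0],[[0,0,0],0,0]])

```text
time_s: 24.4
tcp_pos: [0.5515, 0.0875, 0.1008]
eef_rot: [0.336, 3.123, 0.0]
force: [-0.8, 0.9, -2.1]
grip_width: 0.0272
finger_force: 50.7
```

```bash
python3 -c "
from h import *
q=home(-28,-52);plan((*q,15),83)"
```

```text
plan [-0.011, -0.015, 2.145] turn -1.05 | cur yaw 77.73 q6 -1.41 tcp [551.5, 87.5, 100.8]
```

Emit:
send_rows(moves=[[[-0.01,-0.01,0.8],-1.05,0],[[-0.01,-0.01,1.6],-1.05,0],[[-0.01,-0.01,2.0],-1.05,0],[[-0.01,-0.01,2.14],-1.05,0],[[-0.01,-0.01,2.14],-1.05,0],[[-0.01,-0.01,2.14],-1.05,38],[[-0.01,-0.01,2.14],-1.05,38],[[-0.01,-0.01,2.1],-1.05,38],[[-0.01,-0.01,1.6],-1.05,38],[[-0.01,-0.01,0.8],-1.05,38],[[-0.01,-0.01,-1],-1.05,85],[[-0.01,-0.01,-2],-1.05,85]])

```text
time_s: 25.6
tcp_pos: [0.5515, 0.0869, 0.17]
eef_rot: [-0.189, -3.135, 0.0]
force: [0.1, 0.2, -0.0]
grip_width: 0.0657
finger_force: 0.0
```

```bash
python3 -c "
from h import *
plan((464.6,-161.5,100),12);plan((464.6,-161.5,8),12)"
```

```text
plan [1.41, -6.427, 1.75] turn 14.22 | cur yaw 83.11 q6 -1.51 tcp [551.5, 86.9, 170.0]
plan [1.409, -6.427, 4.05] turn 14.22 | cur yaw 83.11 q6 -1.51 tcp [551.5, 86.9, 170.0]
```

Emit:
send_rows(moves=[[[1.41,-6.43,0],14.2,85],[[1.41,-6.43,0],14.2,85],[[1.41,-6.43,0],14.2,85],[[1.41,-6.43,0],14.2,85],[[1.41,-6.43,0],14.2,85],[[1.41,-6.43,0],14.2,85],[[1.41,-6.43,0],14.2,85],[[1.41,-6.43,0],14.2,85],[[1.41,-6.43,0],14.2,85],[[1.41,-6.43,0],14.2,85]])

```text
time_s: 26.6
tcp_pos: [0.4649, -0.1617, 0.1684]
eef_rot: [1.975, 2.443, 0.0]
force: [-0.2, -0.3, -0.1]
grip_width: 0.0851
finger_force: 0.0
```

```bash
python3 -c "
from h import *
c=fitall()
print('TCP',proj(c,[.4646,-.1615,.0]))
plan((464.6,-161.5,8),12)"
```

```text
0.83 [324 212] bgr [43 43 44] fit (array([ 464.5, -161.3,  101.1]), np.float64(0.931)) tabdir [104.0]
0.68 [578 315] bgr [86 37 76] fit (array([ 689.2, -200.9,  369. ]), np.float64(0.926)) tabdir [13.0]
TCP [[325.0726466  210.93408121]]
plan [0.004, -0.009, 4.006] turn 0.03 | cur yaw 12.16 q6 -0.79 tcp [465.0, -161.6, 168.2]
```

Emit:
send_rows(moves=[[[0,0,1.2],0.1,70],[[0,0,2.4],0.1,70],[[0,0,3.4],0.1,70],[[0,0,4.0],0.1,70],[[0,0,4.0],0.1,70],[[0,0,4.0],0.1,70],[[0,0,4.0],0.1,0],[[0,0,4.0],0.1,0],[[0,0,4.0],0.1,0],[[0,0,4.0],0.1,0],[[0,0,4.0],0.1,0],[[0,0,4.0],0.1,0]])

```text
time_s: 28.0
tcp_pos: [0.4654, -0.1619, 0.0093]
eef_rot: [1.984, 2.433, 0.0]
force: [-0.7, 0.9, 7.3]
grip_width: 0.0269
finger_force: 49.8
```

```bash
python3 -c "
from h import *
print(state()['grip_width'],state()['finger_force'],state()['force'])
q=home(-28,0);plan((*q,100),83)"
```

```text
0.026935947316027928 49.83294367790222 [-0.70551453  0.86411904  7.33831427]
plan [6.884, 3.786, -2.273] turn -14.28 | cur yaw 11.6 q6 -0.78 tcp [465.4, -161.9, 9.3]
```

Emit:
send_rows(moves=[[[0,0,-1.1],0,0],[[0,0,-2.3],0,0],[[6.88,3.79,-2.3],21.7,0],[[6.88,3.79,-2.3],21.7,0],[[6.88,3.79,-2.3],21.7,0],[[6.88,3.79,-2.3],21.7,0],[[6.88,3.79,-2.3],21.7,0],[[6.88,3.79,-2.3],21.7,0],[[6.88,3.79,-2.3],21.7,0],[[6.88,3.79,-2.3],21.7,0],[[6.88,3.79,-2.3],21.7,0],[[6.88,3.79,-2.3],21.7,0]])

```text
time_s: 29.2
tcp_pos: [0.5577, 0.139, 0.1]
eef_rot: [-3.083, -0.601, 0.001]
force: [0.5, -0.1, -2.2]
grip_width: 0.027
finger_force: 51.1
```

Emit:
send_rows(moves=[[[0,0,0],4,0],[[0,0,0],4,0],[[0,0,0],4,0],[[0,0,0],4,0]])

```text
time_s: 29.6
tcp_pos: [0.5578, 0.1384, 0.1001]
eef_rot: [3.141, 0.064, -0.001]
force: [-0.7, -0.0, -3.4]
grip_width: 0.0269
finger_force: 51.1
```

```bash
python3 -c "
from h import *
q=home(-28,0);plan((*q,14.5),83)"
```

```text
plan [0.01, 0.001, 2.141] turn 1.87 | cur yaw -87.65 q6 1.57 tcp [557.8, 138.4, 100.1]
```

Emit:
send_rows(moves=[[[0.01,0,0.6],1.87,0],[[0.01,0,1.2],1.87,0],[[0.01,0,1.9],1.87,0],[[0.01,0,2.13],1.87,0],[[0.01,0,2.13],1.87,0],[[0.01,0,2.13],1.87,38],[[0.01,0,2.13],1.87,38],[[0.01,0,2.1],1.87,38],[[0.01,0,1.6],1.87,38],[[0.01,0,0.8],1.87,38],[[0.01,0,-1],1.87,85],[[0.01,0,-2],1.87,85]])

```text
time_s: 30.8
tcp_pos: [0.5582, 0.1385, 0.17]
eef_rot: [3.136, -0.191, -0.001]
force: [0.4, 0.5, -1.4]
grip_width: 0.0658
finger_force: 0.0
```

```bash
python3 -c "
from h import *
c=camera('top')
for t,z in(('punch1',0),('tab1',.006)): print(*pin('top',c,t,z,7),sep='\n')
plan((646.2,-295,180),81)"
```

```text
(0.8, [380, 186], [691.9, -194.3])
(0.77, [301, 239], [540.4, 24.2])
(0.56, [413, 205], [637.5, -285.2])
(0.52, [280, 239], [540.1, 83.5])
(0.73, [284, 223], [584.0, 72.7])
(0.7, [298, 224], [581.5, 32.4])
(0.69, [414, 216], [605.1, -286.7])
(0.66, [382, 175], [722.5, -196.9])
(0.23, [445, 277], [438.1, -366.2])
plan [3.459, 10.497, -0.193] turn 0.41 | cur yaw -96.97 q6 1.73 tcp [559.9, 138.6, 171.8]
```

Emit:
send_rows(moves=[[[3.46,10.5,0],0.4,85],[[3.46,10.5,0],0.4,85],[[3.46,10.5,0],0.4,85],[[3.46,10.5,0],0.4,85],[[3.46,10.5,0],0.4,85],[[3.46,10.5,0],0.4,85],[[3.46,10.5,0],0.4,85],[[3.46,10.5,0],0.4,85],[[3.46,10.5,0],0.4,85],[[3.46,10.5,0],0.4,85],[[3.46,10.5,0],0.4,85],[[3.46,10.5,0],0.4,85]])

```text
time_s: 32.15
tcp_pos: [0.6447, -0.294, 0.1675]
eef_rot: [-3.131, 0.244, 0.002]
force: [-0.1, 0.3, 0.2]
grip_width: 0.0851
finger_force: 0.0
```

```bash
python3 -c "
from h import *
c=fitall()
plan((646.2,-295,8),81)"
```

```text
0.83 [326 215] bgr [53 53 55] fit (array([ 645.9, -294.9,  171.2]), np.float64(0.934)) tabdir [172.0]
0.73 [  2 383] bgr [16 16 16] fit (array([542.1,  41.9, 354.7]), np.float64(0.935)) tabdir []
0.67 [ 12 369] bgr [38 40 39] fit (array([540.1,  19.7, 183.5]), np.float64(0.618)) tabdir []
0.58 [189 172] bgr [123  57 104] fit (array([ 690. , -201.5,   12.8]), np.float64(0.929)) tabdir [12.0]
plan [0.033, 0.018, 4.011] turn 0.02 | cur yaw -98.91 q6 1.13 tcp [645.0, -294.1, 168.4]
```

Emit:
send_rows(moves=[[[0.03,0.02,1.2],0,60],[[0.03,0.02,2.4],0,60],[[0.03,0.02,3.4],0,60],[[0.03,0.02,4.0],0,60],[[0.03,0.02,4.0],0,60],[[0.03,0.02,4.0],0,60],[[0.03,0.02,4.0],0,0],[[0.03,0.02,4.0],0,0],[[0.03,0.02,4.0],0,0],[[0.03,0.02,4.0],0,0],[[0.03,0.02,4.0],0,0],[[0.03,0.02,4.0],0,0]])

```text
time_s: 33.55
tcp_pos: [0.6467, -0.2967, 0.0102]
eef_rot: [3.13, -0.246, 0.005]
force: [0.3, 0.9, 6.5]
grip_width: 0.027
finger_force: 51.5
```

```bash
python3 -c "
from h import *
print(state()['grip_width'],state()['finger_force'],state()['force'])
q=home(-28,52);plan((*q,100),83)"
```

```text
0.027041582308564877 51.48750364780426 [0.29283597 0.91979381 6.50022486]
plan [-3.922, -11.694, -2.271] turn -0.4 | cur yaw -98.99 q6 1.13 tcp [646.7, -296.7, 10.2]
```

Emit:
send_rows(moves=[[[0,0,-1.1],0,0],[[0,0,-2.4],0,0],[[-3.92,-11.69,-2.4],-20,0],[[-3.92,-11.69,-2.4],-20,0],[[-3.92,-11.69,-2.4],-20,0],[[-3.92,-11.69,-2.4],-20,0],[[-3.92,-11.69,-2.4],-20,0],[[-3.92,-11.69,-2.4],-20,0],[[-3.92,-11.69,-2.4],-20,0],[[-3.92,-11.69,-2.4],-20,0],[[-3.92,-11.69,-2.4],-20,0],[[-3.92,-11.69,-2.4],-20,0]])

```text
time_s: 34.75
tcp_pos: [0.5631, 0.1925, 0.1044]
eef_rot: [-2.453, -1.963, -0.0]
force: [-0.3, 0.6, -3.4]
grip_width: 0.0272
finger_force: 50.6
```

```bash
python3 -c "
from h import *
q=home(-28,52);plan((*q,104),83)"
```

```text
plan [-0.052, 0.049, 0.011] turn 16.87 | cur yaw -12.65 q6 0.35 tcp [563.1, 192.5, 104.4]
```

Emit:
send_rows(moves=[[[-0.05,0.05,0],-19.1,0],[[-0.05,0.05,0],-19.1,0],[[-0.05,0.05,0],-19.1,0],[[-0.05,0.05,0],-19.1,0],[[-0.05,0.05,0],-19.1,0],[[-0.05,0.05,0],-19.1,0],[[-0.05,0.05,0],-19.1,0],[[-0.05,0.05,0],-19.1,0],[[-0.05,0.05,0],-19.1,0],[[-0.05,0.05,0],-19.1,0],[[-0.05,0.05,0],-19.1,0],[[-0.05,0.05,0],-19.1,0]])

```text
time_s: 35.95
tcp_pos: [0.5654, 0.1877, 0.1043]
eef_rot: [-0.204, -3.135, 0.0]
force: [0.4, -0.1, -1.8]
grip_width: 0.0266
finger_force: 50.6
```

```bash
python3 -c "
from h import *
q=home(-28,52);plan((*q,15),83)"
```

```text
plan [0.028, 0.056, 2.232] turn -0.09 | cur yaw 82.57 q6 -1.32 tcp [565.4, 187.7, 104.3]
```

Emit:
send_rows(moves=[[[0.03,0.06,0.8],-0.1,0],[[0.03,0.06,1.6],-0.1,0],[[0.03,0.06,2.1],-0.1,0],[[0.03,0.06,2.23],-0.1,0],[[0.03,0.06,2.23],-0.1,0],[[0.03,0.06,2.23],-0.1,38],[[0.03,0.06,2.23],-0.1,38],[[0.03,0.06,2.2],-0.1,38],[[0.03,0.06,1.6],-0.1,38],[[0.03,0.06,0.8],-0.1,38],[[0.03,0.06,-1],-0.1,85],[[0.03,0.06,-2],-0.1,85]])

```text
time_s: 37.15
tcp_pos: [0.5643, 0.1902, 0.1739]
eef_rot: [-0.194, -3.135, 0.0]
force: [1.6, 0.7, 1.1]
grip_width: 0.0659
finger_force: 0.0
```

```bash
python3 -c "
from h import *
plan((560,85,230),-7)"
```

```text
plan [-0.216, -2.623, -1.402] turn 17.98 | cur yaw 82.92 q6 -1.32 tcp [564.3, 190.2, 173.9]
```

Emit:
send_rows(moves=[[[-0.2,-2.6,-1.4],18,85],[[-0.2,-2.6,-1.4],18,85],[[-0.2,-2.6,-1.4],18,85],[[-0.2,-2.6,-1.4],18,85],[[-0.2,-2.6,-1.4],18,85],[[-0.2,-2.6,-1.4],18,85],[[-0.2,-2.6,-1.4],18,85],[[-0.2,-2.6,-1.4],18,85],[[-0.2,-2.6,-1.4],18,85],[[-0.2,-2.6,-1.4],18,85],[[-0.2,-2.6,-1.4],18,85]])

```text
time_s: 38.25
tcp_pos: [0.5599, 0.086, 0.2284]
eef_rot: [2.359, 2.074, 0.0]
force: [-0.1, -1.0, 0.1]
grip_width: 0.085
finger_force: 0.0
```

```bash
python3 -c "
from h import *
c=fitall(z0=5);cv2.imwrite('pics/w7.png',c['image'])
for t,z in(('tray',0),('handle',.036),('rest',.035),('endstop',0)): print(t,*pin('wrist',c,t,z))
for y in(-104,-52,0,52): print(home(-28,y))
plan((452.5,-425,200),4)"
```

```text
0.91 [316  74] bgr [79 76 77] fit (array([563.6, 189.8, 353.1]), np.float64(0.94)) tabdir [-3.0]
0.89 [319 140] bgr [77 75 76] fit (array([558.5, 138.5, 353.5]), np.float64(0.955)) tabdir [-7.0]
0.62 [318 253] bgr [41 39 40] fit (array([545.1,  36.1,  -8.7]), np.float64(0.899)) tabdir [-9.0]
0.61 [318 199] bgr [60 59 59] fit (array([550.5,  87.2, 353.9]), np.float64(0.96)) tabdir [-7.0]
0.59 [452 420] bgr [53 18 42] fit (array([ 669.3, -210.4,  282.8]), np.float64(0.1)) tabdir []
tray (0.78, [349, 138], [587.7, 135.1])
handle (0.6, [270, 142], [521.1, 144.0])
rest (0.81, [406, 140], [633.0, 131.1])
endstop
[545.53429604  35.18754184]
[551.8715019   86.79994173]
[558.20870775 138.41234162]
[564.54591361 190.0247415 ]
plan [-13.008, -1.108, 0.705] turn -2.2 | cur yaw -7.0 q6 0.07 tcp [559.9, 86.1, 228.2]
```

View pics/w7.png

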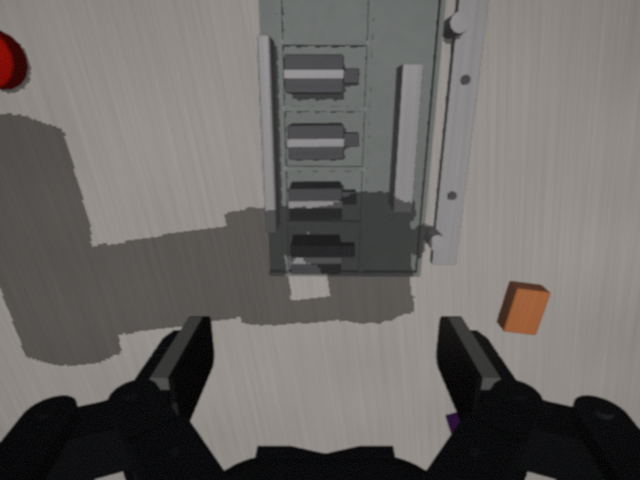

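The four punches stand in their compartments with tabs towards the rest (rows 75, 141, 199 and 251). Fits are within about 1 mm and 2° of target, and the tray is still home. Now the gauge.

Emit:
send_rows(moves=[[[-13,-1.1,0.7],-2.2,85],[[-13,-1.1,0.7],-2.2,85],[[-13,-1.1,0.7],-2.2,85],[[-13,-1.1,0.7],-2.2,85],[[-13,-1.1,0.7],-2.2,85],[[-13,-1.1,0.7],-2.2,85],[[-13,-1.1,0.7],-2.2,85],[[-13,-1.1,0.7],-2.2,85],[[-13,-1.1,0.7],-2.2,85],[[-13,-1.1,0.7],-2.2,85],[[-13,-1.1,0.7],-2.2,85],[[-13,-1.1,0.7],-2.2,85]])

```text
time_s: 39.85
tcp_pos: [0.451, -0.4279, 0.1991]
eef_rot: [-2.147, -2.292, 0.001]
force: [0.1, -0.2, 0.1]
grip_width: 0.0848
finger_force: 0.0
```

```bash
python3 -c "
from h import *
c=camera('wrist')
for g in models.trace('wrist','gauge')[:1]: print(round(g['score'],2),*fit(c,g['mask'],452,-424,95,'gauge'))
print(*pin('wrist',c,'gauge',0),*pin('wrist',c,'nose',.01))
plan((452.5,-424.5,4),4)"
```

```text
0.71 [ 452.8 -424.4   93.9] 0.943
(0.59, [328, 198], [452.8, -424.5]) (0.62, [319, 130], [441.7, -366.2])
plan [-0.025, -0.012, 4.908] turn 0.01 | cur yaw 4.04 q6 -1.01 tcp [452.9, -423.5, 200.3]
```

Emit:
send_rows(moves=[[[-0.02,0,1.2],0,60],[[-0.02,0,2.4],0,60],[[-0.02,0,3.6],0,60],[[-0.02,0,4.6],0,60],[[-0.02,0,4.9],0,60],[[-0.02,0,4.9],0,60],[[-0.02,0,4.9],0,0],[[-0.02,0,4.9],0,0],[[-0.02,0,4.9],0,0],[[-0.02,0,4.9],0,0],[[-0.02,0,4.9],0,0],[[-0.02,0,4.9],0,0]])

```text
time_s: 41.25
tcp_pos: [0.4532, -0.4261, 0.0062]
eef_rot: [2.141, 2.294, -0.001]
force: [-0.7, 1.4, 6.6]
grip_width: 0.017
finger_force: 50.0
```

```bash
python3 -c "
from h import *
camera('wrist')
print(state()['grip_width'],state()['finger_force'],state()['force'])
q=home(48,0);plan((*q,120),-7)"
```

```text
0.016673747169393533 50.035425424575806 [-0.50894481  0.84001634  6.4268349 ]
plan [13.529, 5.465, -2.873] turn 2.19 | cur yaw 3.96 q6 -1.01 tcp [453.1, -426.1, 6.2]
```

Emit:
send_rows(moves=[[[0,0,-1.2],0,0],[[0,0,-2.4],0,0],[[13.5,5.46,-2.9],2.2,0],[[13.5,5.46,-2.9],2.2,0],[[13.5,5.46,-2.9],2.2,0],[[13.5,5.46,-2.9],2.2,0],[[13.5,5.46,-2.9],2.2,0],[[13.5,5.46,-2.9],2.2,0],[[13.5,5.46,-2.9],2.2,0],[[13.5,5.46,-2.9],2.2,0],[[13.5,5.46,-2.9],2.2,0],[[13.5,5.46,-2.9],2.2,0]])

```text
time_s: 42.5
tcp_pos: [0.6077, 0.0517, 0.1181]
eef_rot: [2.353, 2.08, 0.001]
force: [0.9, -0.7, -2.6]
grip_width: 0.0165
finger_force: 49.8
```

Emit:
send_rows(moves=[[[0,0,0],0,0],[[0,0,0],0,0],[[0,0,0],0,0]])

```text
time_s: 42.8
tcp_pos: [0.6072, 0.0488, 0.1175]
eef_rot: [2.354, 2.08, -0.0]
force: [-0.2, 0.2, -2.6]
grip_width: 0.0166
finger_force: 49.8
```

```bash
python3 -c "
from h import *
c=camera('wrist');cv2.imwrite('pics/w8.png',c['image'])
p,Q,s=pose();print(s['grip_width'])
for t,z in(('rest',.035),('handle',.036),('endstop',0)): print(t,*pin('wrist',c,t,z))
# predicted rest outline edges in this view
P=np.array([[*home(x,y),35] for x,y in((40,-60),(40,60),(56,60),(56,-60))])/1000
print(proj(c,P).round())
g=models.trace('wrist','gauge')
z0=p[2]*1000-6.2
for m in g[:1]: print('gauge in hand',*fit(c,m['mask'],*(p[:2]*1000),83,'gauge',z0),'mask rows',np.argwhere(m['mask'])[:,0].min(),np.argwhere(m['mask'])[:,0].max())
q=home(48,0);plan((*q,42),-7)"
```

```text
0.017004476076909462
rest (0.84, [354, 104], [632.5, 129.1])
handle (0.68, [140, 102], [519.3, 144.2])
endstop
[[340. 212.]
 [343. -27.]
 [376. -27.]
 [368. 212.]]
gauge in hand [606.7  50.9  82.8] 0.914 mask rows 170 450
plan [2.078, 0.402, 1.884] turn -0.03 | cur yaw -7.13 q6 0.01 tcp [607.4, 48.7, 117.4]
```

View pics/w8.png

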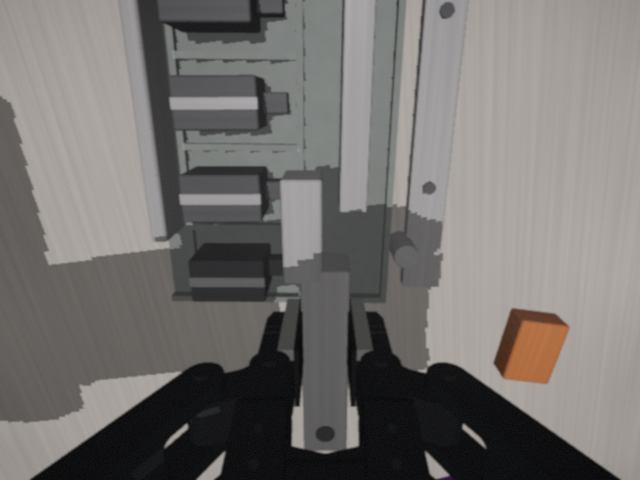

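The gauge hangs square in the hand, nose up at (301,178), to the left of the rest (edges 340 to 368 px at row 212, matching the prediction). I'll move over the rest and lower.

Emit:
send_rows(moves=[[[1,0.4,0],0,0],[[2.03,0.4,0],0,0],[[2.03,0.4,0],0,0],[[2.03,0.4,0],0,0],[[2.03,0.4,0.8],0,0],[[2.03,0.4,1.5],0,0],[[2.03,0.4,1.7],0,0],[[2.03,0.4,1.8],0,0],[[2.03,0.4,1.8],0,0],[[2.03,0.4,1.8],0,0]])

```text
time_s: 44.05
tcp_pos: [0.634, 0.128, 0.0467]
eef_rot: [2.353, 2.079, 0.003]
force: [0.5, -0.5, -1.3]
grip_width: 0.0166
finger_force: 49.8
```

```bash
python3 -c "
from h import *
q=home(48,-2);plan((*q,41.2),-7);print(state()['force'])"
```

```text
plan [-0.023, -0.014, 0.138] turn -0.01 | cur yaw -7.06 q6 0.14 tcp [634.0, 128.0, 46.7]
[ 0.53872853 -0.50966869 -1.30024743]
```

Emit:
send_rows(moves=[[[-0.02,-0.01,0.04],0,0],[[-0.02,-0.01,0.08],0,0],[[-0.02,-0.01,0.1],0,0],[[-0.02,-0.01,0.1],0,0]])

```text
time_s: 44.45
tcp_pos: [0.6328, 0.1275, 0.0413]
eef_rot: [2.354, 2.081, -0.0]
force: [-0.0, -0.9, -0.9]
grip_width: 0.0165
finger_force: 49.9
```

Emit:
send_rows(moves=[[[0,0,0.01],0,0],[[0,0,0.01],0,0],[[0,0,0.01],0,20],[[0,0,0.01],0,24],[[0,0,0.01],0,32],[[0,0,0.01],0,34],[[0,0,-0.3],0,34],[[0,0,-1.0],0,34],[[0,0,-2.0],0,34],[[-1.2,-1.2,-4.5],0,85],[[-1.2,-1.2,-4.5],0,85],[[-1.2,-1.2,-4.5],0,85]])

```text
time_s: 45.65
tcp_pos: [0.5788, 0.0849, 0.2267]
eef_rot: [2.351, 2.077, 0.007]
force: [0.2, -0.1, -0.5]
grip_width: 0.0761
finger_force: 0.0
```

Emit:
send_rows(moves=[[[0,0,0],0,85],[[0,0,0],0,85],[[0,0,0],0,85]])

```text
time_s: 45.95
tcp_pos: [0.5792, 0.0862, 0.2199]
eef_rot: [-2.352, -2.08, 0.003]
force: [-0.7, 0.3, 0.7]
grip_width: 0.0854
finger_force: 0.0
```

```bash
python3 -c "
from h import *
c=fitall(z0=5);cv2.imwrite('pics/w9.png',c['image'])
for t,z in(('tray',0),('handle',.036),('endstop',0),('nose',.045),('gauge',.035)): print(t,*pin('wrist',c,t,z))
print(home(48,0))
for m in models.trace('wrist','gauge')[:1]: print('gauge',*fit(c,m['mask'],633,129,83,'gauge',35))
"
```

```text
0.66 [293  76] bgr [80 77 78] fit (array([564.2, 190.1, 353.4]), np.float64(0.945)) tabdir [-6.0]
0.63 [297 259] bgr [41 40 40] fit (array([544.5,  36.2,  -9.2]), np.float64(0.916)) tabdir [-10.0]
0.62 [443 429] bgr [54 17 42] fit (array([ 675.6, -178.2,  280.6]), np.float64(0.331)) tabdir []
0.6 [296 144] bgr [78 75 76] fit (array([558.6, 139. , 352.3]), np.float64(0.908)) tabdir [-5.0]
0.59 [296 204] bgr [63 62 62] fit (array([551.3,  88.1, 352.4]), np.float64(0.938)) tabdir [-9.0]
tray (0.97, [325, 142], [584.6, 135.5])
handle (0.98, [244, 145], [520.1, 144.8])
endstop
nose (0.88, [382, 66], [632.8, 188.7])
gauge (0.85, [384, 148], [631.6, 127.9])
[633.64221528 129.15027152]
gauge [632.2 129.6  83.1] 0.939
```

View pics/w9.png

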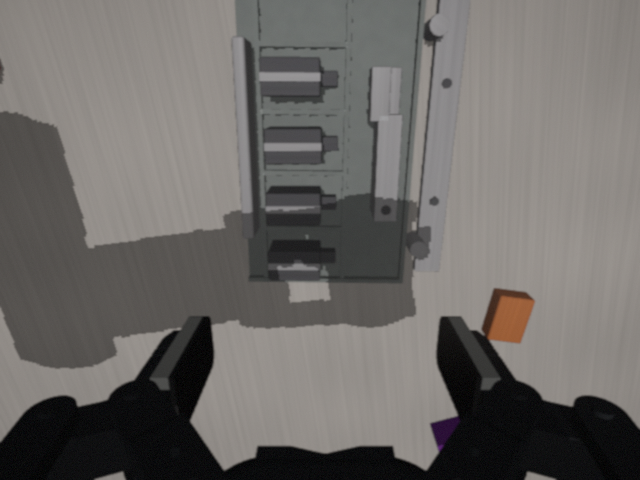

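The gauge lies on the rest with its nose towards the end stop ((385,90) to (388,215)). The punches are square and the tray is at the dowels. One last check for a stray fifth punch, then I'll hand in.

```bash
python3 -c "
from h import *
for n in('top','scene'):
    c=camera(n)
    for d in models.trace(n,'punch1'): print(n,round(d['score'],2),d['box'],np.median(c['image'][d['mask']],0), np.round(onz(c,[(d['box'][0]+d['box'][2])/2,(d['box'][1]+d['box'][3])/2],.015)[:2],3))
"
```

```text
top 0.5 [376.2, 174.1, 390.8, 197.0] [91. 37. 75.] [ 0.689 -0.201]
top 0.45 [293.9, 224.3, 302.4, 249.8] [42. 43. 44.] [0.542 0.032]
scene 0.89 [194.2, 251.0, 218.1, 278.8] [108.   52.5  88. ] [ 0.694 -0.203]
scene 0.75 [343.6, 268.7, 367.1, 298.1] [63. 62. 62.] [0.541 0.08 ]
scene 0.63 [384.1, 301.3, 409.9, 333.9] [74. 72. 70.] [0.558 0.193]
scene 0.57 [359.9, 286.9, 386.3, 317.5] [74. 70. 70.] [0.557 0.135]
scene 0.57 [320.0, 256.7, 346.8, 287.5] [63. 62. 62.] [0.546 0.027]
```

No fifth black punch, so I'm handing in.

```bash
python3 -c "
from h import *
print(r.hand_in())"
```

```text
the job is handed in; nothing more can be done
None
```

The job is handed in (hand-in gave no verdict): the tray is home against both dowels and the end stop, the four black punches (no fifth was found) stand square in their own compartments with tabs away from the handle, and the gauge lies within about 1.5 mm of the middle of the rest with its nose to the end stop.

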